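# Clear the board and hover the heat sink over the processor

## Task

Get the circuit board ready for its heat sink: drop the two brass spacers that were left standing on the board into the steel cup, then pick up the large finned heat sink, carry it over the rails of the board holder and stop with it level about 1 cm above the big metal-capped processor, centred on it and with its long side along the processor's long side. Finish still holding it there in the gripper, for the operator to inspect: do not put it down, do not let it touch the board, processor or holder, keep the cup upright, and leave everything else on the bench where it is.

Things in the scene. Friction and masses are not known exactly. Their poses are not given: they have to be found in the camera images.
- heatsink: the large aluminium heat sink, loose on the bench left or right of the board holder: 40 mm (its x) by 56 mm (its y, the long side) by 36 mm tall, about 0.12 kg; seven upright fins run along its y, the outer fins are flush with the 40 mm sides, which can be gripped. Origin: centre of its underside; z up. Half a turn makes no difference
- processor_top (a point): centre of the top face of the processor, the largest chip on the green board: black with a steel cap, 34 mm (x) by 48 mm (y, the long side), its top 4 mm above the board. Fixed on the board, which is level; the top is 49 mm above the bench. Axes: x and y along its sides, z up
- holder: the fixed board holder with the green circuit board: board 170 mm (x) by 240 mm (y), its top 45 mm above the bench; two aluminium side rails along the holder's x, centred 140 mm to either side in y, 220 mm long, 18 mm wide, tops 90 mm above the bench, with a 16 mm brass thumbscrew near each rail end (at x = +-100 mm) reaching 115 mm above the bench. Small 10 mm tall parts only at the board's corners. Origin: centre of the holder at bench height, z up
- spacer_a_center (a point): middle of one brass spacer, a round rod 12 mm in diameter and 35 mm tall, 30 g, standing loose on the board on the +y side of the processor, 45 to 60 mm from its centre along y and up to 15 mm along x; z along the rod
- spacer_b_center (a point): middle of the other, identical brass spacer, standing likewise on the processor's -y side
- spacer_a: the same first spacer; origin at the centre of its foot
- spacer_b: the same second spacer; origin at the centre of its foot
- cup: open round steel cup, loose on the bench on the other side of the holder from the heat sink: mouth 90 mm across, 65 mm high, wall 3 mm, 0.3 kg. Origin: centre of its underside, z up
- processor: the same processor; origin at the centre of its underside, on the board
- small_sink: bystander: a small square pin heat sink, 26 by 26 by 16 mm; origin under its centre. Leave it alone
- tape: bystander: roll of amber tape lying flat, 90 mm across, 18 mm high
- flux_jar: bystander: small amber jar, 48 mm across, 50 mm high
- screwdriver: bystander: screwdriver lying beyond the board holder, 170 mm long
- spool: bystander: grey wire spool standing on its flange, 56 mm across, 40 mm high
- meter: bystander: black hand-held meter lying flat, 150 by 75 by 38 mm
There are look-alikes about, which are no part of the job. What is shaped like the heatsink but pink or purple is not meant.

How it is judged:
By the outcome, as a careful person would: the job done as asked, in the order asked, and still so for the second after the job is handed in, while the arm keeps its last pose, push and grip.
It also fails if it takes over 72 s, if anything falls off the work surface, if the arm or the gripper's body presses on something with over 40 N, if the wrist force passes 120 N, or if a joint passes its speed limit or range.

## Robot

A 7-joint arm with a two-finger parallel gripper is mounted at the origin on the work surface. World frame = base frame: x ahead of the robot, y to its left, z up, the work surface at z = 0. Lengths are in m, angles in rad, forces in N, time in s.
With the tool pointing down it reaches from about 0.425 to 0.95 m from the base axis. Payload 4.7 kg.
Tool frame: the origin (TCP) lies at the very end of the fingers, on their centre line; the grasp point (between the pads) lies 19 mm behind it; z points along the fingers, x is the direction in which the jaws open and shut, and the axes are right-handed (so a half turn about z gives the same grasp; the last joint's range is limited). The gripper opens to 85 mm and grips with 20 to 120 N. Pads are 22 mm wide; open, the fingers measure 114 mm over their backs; the gripper's body (76 mm by 85 mm) begins 54 mm behind the grasp point. The pads swing forward as they close: fully open they stand 13 mm farther back than shut.
Start: joints at [1.215, 0.469, -0.049, 1.532, 0.024, 1.141, -0.082], TCP at [0.217, -0.639, 0.231] pointing down, gripper open.
Joint ranges: [-2.59, 2.59], [-0.33, 1.99], [-1.39, 1.29], [0.1, 2.45], [-1.04, 4.18], [0.21, 1.99], [-2.66, 2.66]. Speed limits (rad/s): [2.57, 2.57, 3.14, 3.14, 3.14, 3.14, 3.14].

## Interface

Orientations are given as [roll, pitch, yaw] about the fixed x, y, z axes, in that order (R = Rz(yaw) Ry(pitch) Rx(roll)).
In Python, from station import robot gives the robot as it stands.
- The arm moves only by the tool play_rows, never from a script. Its argument "deltas" is a list of rows, each an object of numbers: "tx", "ty", "tz": the shift along the tool's x, y, z in cm; "yaw": the turn about the tool's z in rad. In form: [{"tx": .., "ty": .., "tz": .., "yaw": ..}, ...]. A call has 1 to 12 rows; each row is the pose to reach, as a shift and turn from the pose commanded when the call began, along the tool's axes at that moment; what a row does not reach only later rows make up. A row lasts 1/10 s, in which the tool goes at most 50 mm and 8.59 degrees, less where a joint would pass 70% of its speed; a pose out of reach is approached as far as the arm can. A call with a gripper value outside its range is refused whole. "hand" is the closure in counts, from 0 (fully open) to 255 (shut), set as the call begins (left out, the last holds). The fingers move at their own pace and stop on an object; the grip force is fixed at half the most. Time passes only in rows, so rows that repeat a pose let the fingers close. It gives the time, the measured TCP pose, the force and the opening at its end, in the units of the state.
- robot.read_state(): the state, without advancing time (a new reading comes with each control period).
- robot.read_camera(name): name is "side" or "top"; returns a dict with "color" (480x640x3 uint8, red, green, blue), "depth" (480x640 float32, m along the optical axis (not along the pixel's ray), 0 where there is no reading), "intrinsics" (3x3 intrinsics, pixels), "R" (3x3) and "t" (3): a world point X has camera coordinates R X + t. Camera axes: x right, y down, z forward; pixel columns grow to the right and rows downward; lengths in m; the calibration is good to about 2 mm. A picture is of the moment at which its call begins.
- robot.hand_in(): hands the job in, once; it reports no verdict.
The state is a dict: "clock": time; "joint_positions": joint angles; "joint_vel": joint speeds; "joint_efforts": joint torques, N m; "tcp_pos": TCP position; "tool_rot": TCP orientation; "contact_force": force on the tool from outside, world axes, zero at the start; "wrist_torque": the same for the moment, N m; "width": finger opening in m.
Only numpy, scipy, OpenCV 4.12 (cv2) and the standard library are available. Lean on these libraries where they do the work, as an engineer would, in place of code of your own. Each camera call takes 0.05 s, during which the arm holds its last target. There are 200 camera calls.

## Working session

There is one attempt and no reset: what is moved stays moved. The work goes in short steps, Python scripts to look and compute and a tool call to move; the robot and the scene stay as the last step left them, time stands still between calls to the robot, and variables do not carry over. Pictures are saved under pics/ and viewed, about 8 in all and at most 12, crops included, and the job is handed in when it is done.

Besides the shell and the picture viewer there is one more tool, called after "Call:" as a command line: name --argument value ..., lists and objects as JSON in quotes. play_rows: Moves the arm, as the interface text tells. Its arguments: {"type":"object","properties":{"deltas":{"type":"array"},"hand":{"type":"number"}},"required":["deltas"]}

```bash
mkdir -p pics
cat > h.py <<'E'
import numpy as np, cv2
from station import robot
def cam(n): return robot.read_camera(n)
def cloud(c):
    K=c["intrinsics"];v,u=np.mgrid[0:480,0:640];d=c["depth"]
    P=np.stack([(u-K[0,2])/K[0,0]*d,(v-K[1,2])/K[1,1]*d,d],-1)
    return (P-c["t"])@c["R"]   # R^T(P-t)
def ray(c,u,v,z):
    K=c["intrinsics"];r=c["R"].T@np.array([(u-K[0,2])/K[0,0],(v-K[1,2])/K[1,1],1]);o=-c["R"].T@c["t"]
    return o+r*(z-o[2])/r[2]
def pix(c,X):
    p=c["R"]@np.array(X)+c["t"];q=c["intrinsics"]@p;return q[:2]/q[2]
def save(img,n): cv2.imwrite(f"pics/{n}.png",img[...,::-1])
E
python3 - <<'E'
from h import *
for n in("top","side"):
    c=cam(n); save(c["color"],n+"0"); np.savez(n+"0.npz",**c); print(n,-c["R"].T@c["t"],c["R"][2],(c["depth"]>0).mean())
s=robot.read_state(); print(s)
E
```

```text
top [0.38645436 0.01931753 1.27475079] [ 0.17817125 -0.00534814 -0.98398496] 0.9960514322916667
side [0.45019771 0.73859415 0.73182453] [ 0.14325318 -0.74459335 -0.6519657 ] 0.9961458333333333
{'clock': 0.1, 'joint_positions': array([ 1.21511583,  0.46936021, -0.04859825,  1.53356439,  0.02407574,
        1.14100306, -0.08226057]), 'joint_vel': array([ 1.15456160e-03, -1.85670106e-03, -8.47374705e-05, -3.12054660e-03,
       -7.42317387e-04,  8.69172407e-04, -2.46976780e-04]), 'joint_efforts': array([ 1.61097145e-03, -5.11517143e+01, -4.62467805e-02, -2.38392109e+01,
        1.08169726e-02,  4.37105817e-03,  8.85918070e-06]), 'tcp_pos': array([ 0.21652605, -0.63877807,  0.23037102]), 'tool_rot': array([ 3.14155543e+00,  1.75026204e-03, -1.24395483e+00]), 'contact_force': array([ 0.8185743 ,  0.03449355, -0.07507399]), 'wrist_torque': array([-0.00043043, -0.02541112, -0.03247289]), 'width': 0.08540030245219307}
```

View pics/top0.png

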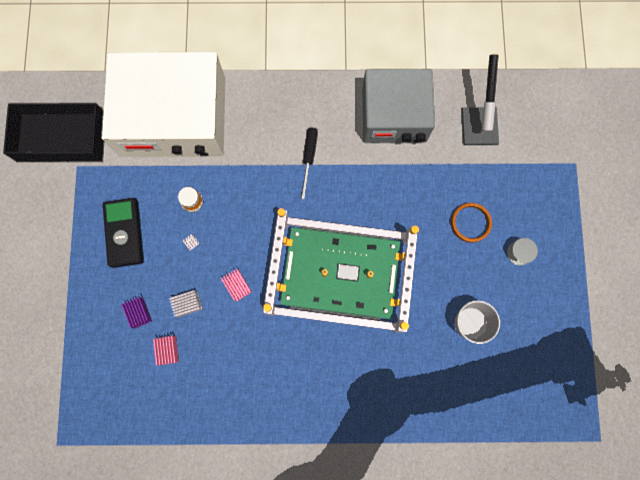

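View pics/side0.png

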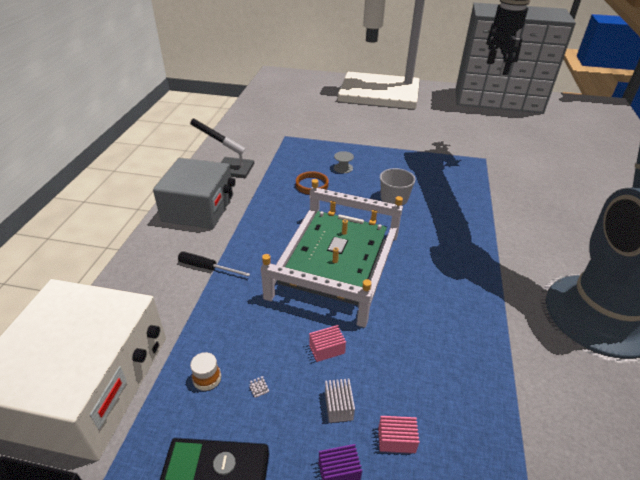

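The top view shows four finned blocks: silver (185,302), pink (235,284), pink (166,349) and purple (137,311). Only the silver one is unpainted aluminium, so that should be the heat sink. The spacers are at about (324,272) and (370,273), the processor at (347,272) and the cup at (477,322). Next I'll measure these and confirm them in an enlarged crop.

Run:
```python
from h import *
c=dict(np.load("top0.npz"));P=cloud(c);img=c["color"];hsv=cv2.cvtColor(img,cv2.COLOR_RGB2HSV)
print("f",c["intrinsics"][0,0])
def reg(u0,v0,u1,v1,cond):
    m=np.zeros((480,640),bool);m[v0:v1,u0:u1]=1;return m&cond
Z=P[...,2];S=hsv[...,1];V=hsv[...,2]
def rect(m,n):
    q=P[m][:,:2]*1000;(cx,cy),(w,h),a=cv2.minAreaRect(q.astype(np.float32))
    b=cv2.boxPoints(((cx,cy),(w,h),a));e=[b[1]-b[0],b[2]-b[1]];l=max(e,key=np.linalg.norm)
    print(n,m.sum(),"c",round(cx,1),round(cy,1),"size",round(w,1),round(h,1),"long dir deg",np.degrees(np.arctan2(l[1],l[0]))%180,"z med/max",np.median(P[m][:,2]),P[m][:,2].max())
rect(reg(165,285,205,320,(Z>.025)),"sink>25mm")
rect(reg(165,285,205,320,(Z>.012)),"sink>12mm")
rect(reg(335,260,361,285,(S<60)&(V>120)),"cpu cap")
for n,(u,v) in dict(a=(324,272),b=(370,273)).items():
    m=reg(u-9,v-9,u+9,v+9,Z>.068); rect(m,"spacer "+n); print(np.median(P[m],0),P[m].mean(0))
m=reg(445,292,510,352,(Z>.055)); rect(m,"cup rim");print(cv2.minEnclosingCircle((P[m][:,:2]*1000).astype(np.float32)))
rect(reg(275,215,415,330,(hsv[...,0]>50)&(hsv[...,0]<85)&(S>120)&(Z>.035)&(Z<.055)),"board")
# thumbscrews
for u,v in((282,212),(414,230),(267,308),(404,326)):
    m=reg(u-9,v-9,u+9,v+9,Z>.105);print("screw",m.sum(),np.median(P[m],0))
for u,v in((340,228),(335,318),(275,262)): print("bar",P[v,u])
a=cv2.resize(img[250:370,115:275],None,fx=4,fy=4,interpolation=cv2.INTER_CUBIC)[:480]
b=cv2.resize(img[200:340,255:425],None,fx=3.4,fy=3.4,interpolation=cv2.INTER_CUBIC)
W=np.zeros((600,1240,3),np.uint8);W[:480,:640]=a;W[:476,650:650+578]=b
save(cv2.resize(W,(800,387),interpolation=cv2.INTER_AREA),"crop1")
```

```text
f 572.1948520372238
sink>25mm 332 c 455.6 178.4 size 341.3 61.6 long dir deg 76.75263 z med/max 0.03412029169857757 1.2747507875125859
sink>12mm 496 c 455.6 178.4 size 341.3 61.6 long dir deg 76.75263 z med/max 0.03140043161564539 1.2747507875125859
cpu cap 290 c 474.6 -25.1 size 46.0 191.9 long dir deg 166.75296 z med/max 0.04905666852174278 1.2747507875125859
spacer a 37 c 469.2 10.2 size 10.7 166.1 long dir deg 177.37488 z med/max 0.0803710047752862 1.2747507875125859
[0.54504774 0.00767308 0.080371  ] [0.51184548 0.00972002 0.33773515]
spacer b 30 c 541.9 -88.7 size 10.0 10.1 long dir deg 91.696915 z med/max 0.07948015947630237 0.08511887532249032
[ 0.54198296 -0.08908286  0.07948016] [ 0.54174752 -0.0888748   0.0784719 ]
cup rim 326 c 399.4 -176.0 size 87.9 381.4 long dir deg 106.765465 z med/max 0.0646061023100796 1.2747507875125859
((416.9913024902344, -170.56053161621094), 192.3180389404297)
board 2822 c 551.0 -28.6 size 239.9 169.2 long dir deg 82.22083 z med/max 0.04528124012236428 0.05362610864706014
screw 50 [0.66676043 0.09641328 0.11528689]
screw 54 [ 0.62923251 -0.17964811  0.11514798]
screw 51 [0.47022446 0.12369567 0.11415986]
screw 50 [ 0.43206529 -0.15220236  0.11550553]
bar [ 0.64956173 -0.02863137  0.04309777]
bar [ 0.45318118 -0.0156742   0.03722258]
bar [0.5678736  0.11029801 0.08807227]
```

View pics/crop1.png

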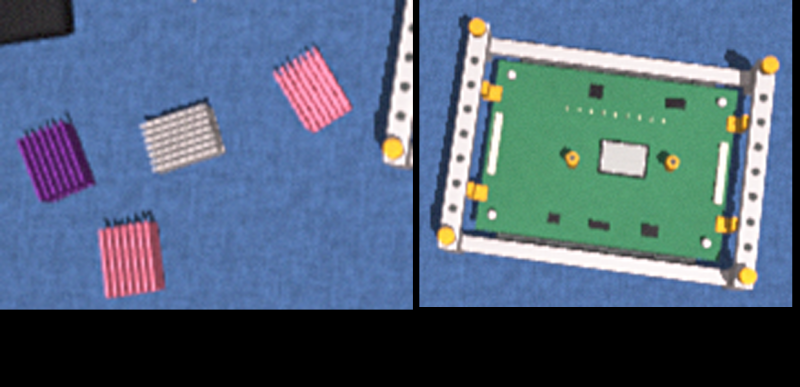

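The enlarged crop confirms it. The silver block at full-frame (185,302) is the heat sink, because the other three are pink or purple. The two hollow brass rods stand left and right of the steel-capped processor. I'll refine the numbers, leaving out missing depth.

```bash
cat >> h.py <<'E'
from scipy.spatial.transform import Rotation as Rn
def go(x,y,z,yawdeg=None):
    s=robot.read_state();R=Rn.from_euler("xyz",s["tool_rot"]).as_matrix();d=R.T@(np.array([x,y,z])-s["tcp_pos"])*100
    cy=np.arctan2(R[1,0],R[0,0]);t=0
    if yawdeg is not None: t=-((np.radians(yawdeg)-cy+np.pi/2)%np.pi-np.pi/2)
    print("tcp",s["tcp_pos"].round(4),"yaw",np.degrees(cy).round(2),"-> tx %.2f ty %.2f tz %.2f yaw %.4f"%(*d,t))
E
python3 - <<'E'
from h import *
c=dict(np.load("top0.npz"));P=cloud(c);hsv=cv2.cvtColor(c["color"],cv2.COLOR_RGB2HSV)
Z=P[...,2];S=hsv[...,1];V=hsv[...,2];ok=(Z<.2)
def reg(u0,v0,u1,v1,cond):
    m=np.zeros((480,640),bool);m[v0:v1,u0:u1]=1;return m&cond&ok
def rect(m,n):
    q=P[m][:,:2]*1000;(cx,cy),(w,h),a=cv2.minAreaRect(q.astype(np.float32))
    b=cv2.boxPoints(((cx,cy),(w,h),a));e=[b[1]-b[0],b[2]-b[1]];l=max(e,key=np.linalg.norm)
    print(n,m.sum(),"c",round(cx,1),round(cy,1),"size",round(w,1),round(h,1),"long",(np.degrees(np.arctan2(l[1],l[0]))%180).round(1),"z",np.median(P[m][:,2]).round(4))
rect(reg(165,285,205,320,(Z>.028)),"sink>28")
rect(reg(165,285,205,320,(Z>.012)),"sink>12")
rect(reg(335,260,361,285,(S<60)&(V>120)&(Z>.044)),"cpu")
rect(reg(315,263,333,281,Z>.072),"a");rect(reg(361,264,379,282,Z>.072),"b")
m=reg(445,292,510,352,(Z>.058)); rect(m,"cup");print(cv2.fitEllipse((P[m][:,:2]*1000).astype(np.float32)),cv2.minEnclosingCircle((P[m][:,:2]*1000).astype(np.float32)))
go(.545,.0077,.18,-7.8)
E
```

```text
sink>28 290 c 486.2 310.5 size 40.9 57.1 long 108.1 z 0.0346
sink>12 488 c 486.2 310.3 size 41.0 57.5 long 108.1 z 0.0311
cpu 285 c 551.5 -43.3 size 44.2 31.3 long 81.8 z 0.049
a 28 c 546.6 6.6 size 10.7 10.5 long 0.7 z 0.0802
b 26 c 542.0 -89.3 size 10.0 8.8 long 1.7 z 0.0802
cup 268 c 441.9 -316.1 size 88.6 88.0 long 89.7 z 0.0649
((441.2660827636719, -315.2454528808594), (85.40715789794922, 85.99463653564453), 22.925857543945312) ((441.4849548339844, -315.75848388671875), 45.350914001464844)
tcp [ 0.2165 -0.6388  0.2304] yaw -71.27 -> tx -50.67 ty -51.86 tz 5.12 yaw -1.1078
```

Call:
play_rows --deltas '[{"tx": -4, "ty": -4, "tz": 0, "yaw": -0.08}, {"tx": -8, "ty": -8, "tz": 0, "yaw": -0.2}, {"tx": -12, "ty": -12, "tz": 0, "yaw": -0.3}, {"tx": -16, "ty": -16, "tz": 0, "yaw": -0.4}, {"tx": -20, "ty": -20, "tz": 0, "yaw": -0.5}, {"tx": -24, "ty": -24, "tz": 0, "yaw": -0.6}, {"tx": -28, "ty": -28, "tz": 0, "yaw": -0.7}, {"tx": -32, "ty": -32, "tz": 0, "yaw": -0.8}, {"tx": -36, "ty": -36, "tz": 0, "yaw": -0.9}, {"tx": -40, "ty": -40, "tz": 0, "yaw": -1.0}, {"tx": -44, "ty": -44, "tz": 2, "yaw": -1.1}, {"tx": -48, "ty": -48, "tz": 4, "yaw": -1.108}]' --hand 100

```text
clock: 1.3
tcp_pos: [0.4823, -0.1014, 0.2117]
tool_rot: [3.141, -0.002, -0.134]
contact_force: [0.7, -0.6, -0.2]
width: 0.0519
```

```bash
python3 -c "
from h import *
go(.5462,.007,.13,-7.8);print(robot.read_state()['width'])"
```

```text
tcp [ 0.4823 -0.1014  0.2117] yaw -7.7 -> tx 4.86 ty -11.61 tz 8.17 yaw 0.0017
0.05187617734477621
```

Call:
play_rows --deltas '[{"tx": 1, "ty": -2, "tz": 0.5}, {"tx": 2, "ty": -3.5, "tz": 2}, {"tx": 2, "ty": -3.5, "tz": 5}, {"tx": 2, "ty": -3.5, "tz": 6}, {"tx": 2, "ty": -3.5, "tz": 6}, {"tx": 2, "ty": -3.5, "tz": 6}]'

```text
validation failed for argument at $.de...
```

```bash
python3 -c "
from h import *
go(.5462,.007,.053,-7.8)
for n in('top','side'):
  c=cam(n);save(c['color'],n+'1');print(n,pix(c,[.546,.007,.08]))
a=cv2.imread('pics/side1.png')[150:300,270:430];b=cv2.imread('pics/top1.png')[200:350,250:430]
cv2.imwrite('pics/c1.png',np.hstack([cv2.resize(a,(400,375)),cv2.resize(b,(400,375))]))
"
```

```text
tcp [ 0.4823 -0.1014  0.2117] yaw -7.7 -> tx 4.85 ty -11.61 tz 15.87 yaw 0.0017
top [324.31455272 272.57222274]
side [336.32814703 248.96800614]
```

View pics/c1.png

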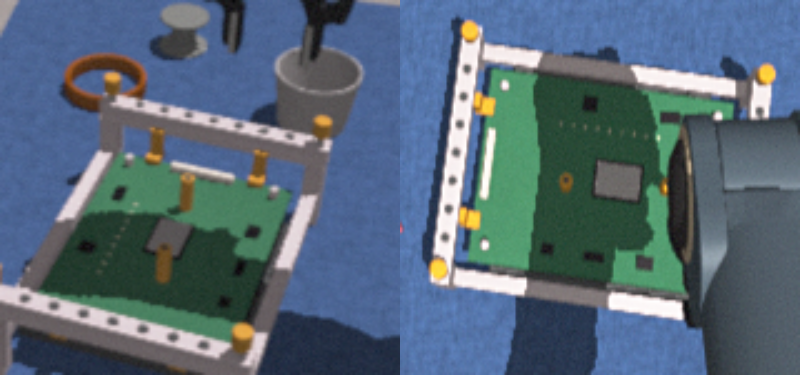

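The crop shows both spacers standing and the gripper still short of the board, because that call was refused. I'll give every field in each row from now on.

Call:
play_rows --deltas '[{"tx": 1.5, "ty": -4, "tz": 1, "yaw": 0}, {"tx": 3.5, "ty": -8, "tz": 3, "yaw": 0}, {"tx": 4.8, "ty": -11, "tz": 6, "yaw": 0}, {"tx": 4.8, "ty": -11.6, "tz": 8, "yaw": 0}, {"tx": 4.8, "ty": -11.6, "tz": 8, "yaw": 0}, {"tx": 4.8, "ty": -11.6, "tz": 8, "yaw": 0}, {"tx": 4.8, "ty": -11.6, "tz": 8, "yaw": 0}]'

```text
clock: 2.1
tcp_pos: [0.5452, 0.0038, 0.1324]
tool_rot: [3.141, -0.002, -0.138]
contact_force: [0.5, -0.2, 0.4]
width: 0.0517
```

```bash
python3 -c "
from h import *
go(.5462,.007,.053,-7.8)
"
```

```text
tcp [0.5452 0.0038 0.1324] yaw -7.91 -> tx 0.04 ty -0.33 tz 7.94 yaw -0.0020
```

Call:
play_rows --deltas '[{"tx": 0, "ty": -0.3, "tz": 1.5, "yaw": 0}, {"tx": 0, "ty": -0.3, "tz": 4, "yaw": 0}, {"tx": 0, "ty": -0.3, "tz": 6, "yaw": 0}, {"tx": 0, "ty": -0.3, "tz": 7.3, "yaw": 0}, {"tx": 0, "ty": -0.3, "tz": 7.8, "yaw": 0}, {"tx": 0, "ty": -0.3, "tz": 7.8, "yaw": 0}, {"tx": 0, "ty": -0.3, "tz": 7.8, "yaw": 0}]'

```text
clock: 2.8
tcp_pos: [0.5458, 0.0083, 0.054]
tool_rot: [-3.141, -0.002, -0.136]
contact_force: [1.0, 0.5, 0.2]
width: 0.0518
```

Call:
play_rows --deltas '[{"tx": 0, "ty": 0, "tz": 0, "yaw": 0}, {"tx": 0, "ty": 0, "tz": 0, "yaw": 0}, {"tx": 0, "ty": 0, "tz": 0, "yaw": 0}, {"tx": 0, "ty": 0, "tz": 0, "yaw": 0}, {"tx": 0, "ty": 0, "tz": 0, "yaw": 0}, {"tx": 0, "ty": 0, "tz": 0, "yaw": 0}, {"tx": 0, "ty": 0, "tz": 0, "yaw": 0}, {"tx": 0, "ty": 0, "tz": 0, "yaw": 0}, {"tx": 0, "ty": 0, "tz": 0, "yaw": 0}, {"tx": 0, "ty": 0, "tz": 0, "yaw": 0}]' --hand 255

```text
clock: 3.8
tcp_pos: [0.5456, 0.0082, 0.0539]
tool_rot: [3.141, -0.001, -0.136]
contact_force: [-1.2, -0.8, 6.3]
width: 0.0099
```

Call:
play_rows --deltas '[{"tx": 0, "ty": 0, "tz": -1, "yaw": 0}, {"tx": 0, "ty": 0, "tz": -3, "yaw": 0}, {"tx": 0, "ty": 0, "tz": -6, "yaw": 0}, {"tx": 0, "ty": 0, "tz": -9, "yaw": 0}, {"tx": 0, "ty": 0, "tz": -11.5, "yaw": 0}, {"tx": 0, "ty": 0, "tz": -12, "yaw": 0}, {"tx": 0, "ty": 0, "tz": -12, "yaw": 0}]'

```text
clock: 4.5
tcp_pos: [0.5453, 0.0082, 0.174]
tool_rot: [3.142, -0.002, -0.136]
contact_force: [0.1, -0.5, -0.9]
width: 0.0101
```

```bash
python3 -c "
from h import *
go(.4415,-.3155,.175,-7.8);print(robot.read_state()['width'])
c=cam('side');P=cloud(c);np.savez('s2.npz',**c);u,v=pix(c,[.5456,.0082,.155]).astype(int);print(u,v)
save(cv2.resize(c['color'][120:300,260:460],(800,600)),'c2')
"
```

```text
tcp [0.5453 0.0082 0.174 ] yaw -7.8 -> tx -5.90 ty 33.48 tz -0.11 yaw 0.0000
0.010118780911642485
338 220
```

View pics/c2.png

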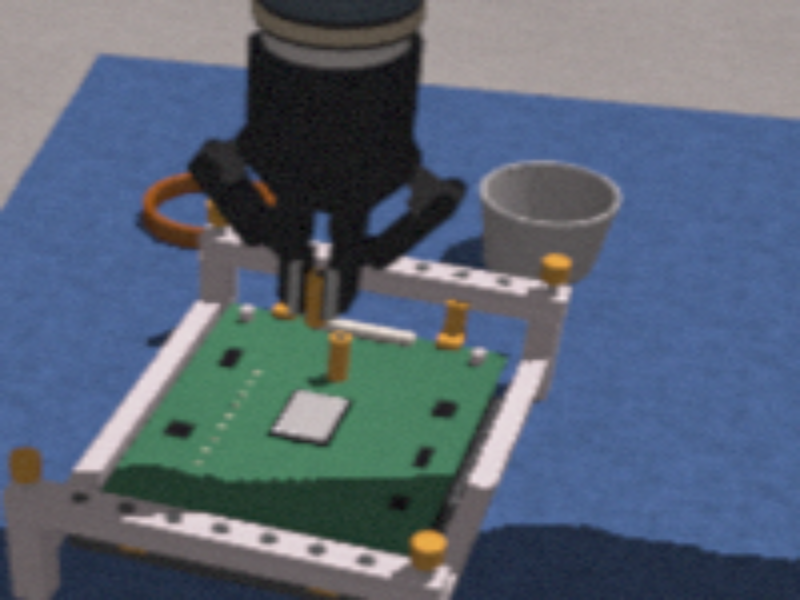

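Picture 5 shows spacer A held upright between the fingers (crop about (315,300)) and B still standing. I'll carry A to the cup.

Call:
play_rows --deltas '[{"tx": -0.2, "ty": 1.5, "tz": 0, "yaw": 0}, {"tx": -1, "ty": 5, "tz": 0, "yaw": 0}, {"tx": -1.7, "ty": 9, "tz": 0, "yaw": 0}, {"tx": -2.5, "ty": 13, "tz": 0, "yaw": 0}, {"tx": -3.2, "ty": 17, "tz": 0, "yaw": 0}, {"tx": -4, "ty": 21, "tz": 0, "yaw": 0}, {"tx": -4.7, "ty": 25, "tz": 0, "yaw": 0}, {"tx": -5.3, "ty": 29, "tz": 0, "yaw": 0}, {"tx": -5.9, "ty": 32.5, "tz": 0, "yaw": 0}, {"tx": -5.9, "ty": 34, "tz": 0, "yaw": 0}, {"tx": -5.9, "ty": 34.3, "tz": 2, "yaw": 0}, {"tx": -5.9, "ty": 34.3, "tz": 3, "yaw": 0}]'

```text
clock: 5.75
tcp_pos: [0.4386, -0.3236, 0.1411]
tool_rot: [-3.14, 0.003, -0.137]
contact_force: [-0.1, 0.5, -0.3]
width: 0.0095
```

Call:
play_rows --deltas '[{"tx": 0, "ty": 0, "tz": 1, "yaw": 0}, {"tx": 0, "ty": 0, "tz": 3.5, "yaw": 0}, {"tx": 0, "ty": 0, "tz": 6, "yaw": 0}, {"tx": 0, "ty": 0, "tz": 8.5, "yaw": 0}, {"tx": 0, "ty": 0, "tz": 10.2, "yaw": 0}, {"tx": 0, "ty": 0, "tz": 11, "yaw": 0}, {"tx": 0, "ty": 0, "tz": 11, "yaw": 0}, {"tx": 0, "ty": 0, "tz": 11, "yaw": 0}]'

```text
clock: 6.55
tcp_pos: [0.4409, -0.3234, 0.0339]
tool_rot: [3.141, -0.001, -0.135]
contact_force: [0.2, 0.1, 0.7]
width: 0.0098
```

Call:
play_rows --deltas '[{"tx": 0, "ty": 0, "tz": 0, "yaw": 0}, {"tx": 0, "ty": 0, "tz": 0, "yaw": 0}, {"tx": 0, "ty": 0, "tz": 0, "yaw": 0}, {"tx": 0, "ty": 0, "tz": 0, "yaw": 0}, {"tx": 0, "ty": 0, "tz": 0, "yaw": 0}]' --hand 185

```text
clock: 7.05
tcp_pos: [0.4402, -0.3237, 0.0335]
tool_rot: [3.141, -0.0, -0.136]
contact_force: [-0.5, 0.4, 0.4]
width: 0.0234
```

Call:
play_rows --deltas '[{"tx": 0, "ty": 0, "tz": -1.5, "yaw": 0}, {"tx": 0, "ty": 0, "tz": -5, "yaw": 0}, {"tx": 0, "ty": 0, "tz": -9, "yaw": 0}, {"tx": 0, "ty": 0, "tz": -13, "yaw": 0}, {"tx": 0.5, "ty": -1, "tz": -13.5, "yaw": 0}, {"tx": 2, "ty": -5, "tz": -13.5, "yaw": 0}, {"tx": 4, "ty": -9, "tz": -13.5, "yaw": 0}, {"tx": 5.5, "ty": -13, "tz": -13.5, "yaw": 0}, {"tx": 6.5, "ty": -17, "tz": -13.5, "yaw": 0}, {"tx": 6.9, "ty": -21, "tz": -13.5, "yaw": 0}, {"tx": 6.9, "ty": -24, "tz": -12, "yaw": 0}, {"tx": 6.9, "ty": -24.5, "tz": -11, "yaw": 0}]'

```text
clock: 8.25
tcp_pos: [0.542, -0.0846, 0.1434]
tool_rot: [-3.139, -0.0, -0.128]
contact_force: [-0.2, -0.3, -0.2]
width: 0.0235
```

```bash
python3 -c "
from h import *
go(.5418,-.0892,.054,-7.8)
c=cam('side');P=cloud(c);hsv=cv2.cvtColor(c['color'],cv2.COLOR_RGB2HSV)
r=P[...,:2]-np.array([.4415,-.3155]);m=(np.hypot(r[...,0],r[...,1])<.06)&(P[...,2]>.055)&(P[...,2]<.1);print('cup',cv2.minEnclosingCircle((P[m][:,:2]*1000).astype(np.float32)),np.median(P[m][:,2]))
"
```

```text
tcp [ 0.542  -0.0846  0.1434] yaw -7.34 -> tx 0.03 ty 0.48 tz 8.94 yaw 0.0080
cup ((440.84539794921875, -316.3492126464844), 47.22692108154297) 0.06201901793075144
```

Call:
play_rows --deltas '[{"tx": 0, "ty": 0.4, "tz": 0, "yaw": 0}, {"tx": 0, "ty": 0.4, "tz": 0, "yaw": 0}, {"tx": 0, "ty": 0.4, "tz": 0, "yaw": 0}, {"tx": 0, "ty": 0.4, "tz": 0, "yaw": 0}]' --hand 100

```text
clock: 8.7
tcp_pos: [0.5413, -0.0955, 0.1437]
tool_rot: [3.141, -0.001, -0.138]
contact_force: [0.6, 0.0, -0.0]
width: 0.0518
```

```bash
python3 -c "
from h import *
go(.5418,-.0892,.054,-7.8);print(robot.read_state()['width'])
"
```

```text
tcp [ 0.5413 -0.0955  0.1437] yaw -7.92 -> tx -0.04 ty -0.64 tz 8.97 yaw -0.0021
0.05180680228873774
```

Call:
play_rows --deltas '[{"tx": 0, "ty": -0.4, "tz": 1, "yaw": 0}, {"tx": 0, "ty": -0.6, "tz": 4, "yaw": 0}, {"tx": 0, "ty": -0.6, "tz": 6.5, "yaw": 0}, {"tx": 0, "ty": -0.6, "tz": 8, "yaw": 0}, {"tx": 0, "ty": -0.6, "tz": 8.9, "yaw": 0}, {"tx": 0, "ty": -0.6, "tz": 8.9, "yaw": 0}, {"tx": 0, "ty": -0.6, "tz": 8.9, "yaw": 0}]'

```text
clock: 9.4
tcp_pos: [0.5427, -0.0882, 0.0549]
tool_rot: [-3.141, -0.001, -0.136]
contact_force: [0.2, -0.2, 0.2]
width: 0.0519
```

Call:
play_rows --deltas '[{"tx": 0, "ty": 0, "tz": 0, "yaw": 0}, {"tx": 0, "ty": 0, "tz": 0, "yaw": 0}, {"tx": 0, "ty": 0, "tz": 0, "yaw": 0}, {"tx": 0, "ty": 0, "tz": 0, "yaw": 0}, {"tx": 0, "ty": 0, "tz": 0, "yaw": 0}, {"tx": 0, "ty": 0, "tz": 0, "yaw": 0}, {"tx": 0, "ty": 0, "tz": 0, "yaw": 0}, {"tx": 0, "ty": 0, "tz": 0, "yaw": 0}, {"tx": 0, "ty": 0, "tz": 0, "yaw": 0}]' --hand 255

```text
clock: 10.3
tcp_pos: [0.5426, -0.0883, 0.0551]
tool_rot: [3.141, -0.001, -0.136]
contact_force: [-1.5, -0.7, 6.6]
width: 0.0099
```

Call:
play_rows --deltas '[{"tx": 0, "ty": 0, "tz": -1, "yaw": 0}, {"tx": 0, "ty": 0, "tz": -3, "yaw": 0}, {"tx": 0, "ty": 0, "tz": -6, "yaw": 0}, {"tx": 0, "ty": 0, "tz": -9, "yaw": 0}, {"tx": 0, "ty": 0, "tz": -11.5, "yaw": 0}, {"tx": 0, "ty": 0, "tz": -12, "yaw": 0}, {"tx": 0, "ty": 0, "tz": -12, "yaw": 0}]'

```text
clock: 11.0
tcp_pos: [0.5423, -0.0883, 0.1751]
tool_rot: [3.141, -0.002, -0.136]
contact_force: [0.0, -0.6, -0.1]
width: 0.0102
```

```bash
python3 -c "
from h import *
go(.4415,-.3055,.175,-7.8)
"
```

```text
tcp [ 0.5423 -0.0883  0.1751] yaw -7.8 -> tx -7.03 ty 22.88 tz 0.00 yaw -0.0000
```

Call:
play_rows --deltas '[{"tx": -0.5, "ty": 1.5, "tz": 0, "yaw": 0}, {"tx": -1.5, "ty": 5, "tz": 0, "yaw": 0}, {"tx": -2.7, "ty": 9, "tz": 0, "yaw": 0}, {"tx": -4, "ty": 13, "tz": 0, "yaw": 0}, {"tx": -5.2, "ty": 17, "tz": 0, "yaw": 0}, {"tx": -6.4, "ty": 20.5, "tz": 0, "yaw": 0}, {"tx": -7, "ty": 22.5, "tz": 0, "yaw": 0}, {"tx": -7, "ty": 22.9, "tz": 0, "yaw": 0}, {"tx": -7, "ty": 22.9, "tz": 1, "yaw": 0}, {"tx": -7, "ty": 22.9, "tz": 3, "yaw": 0}, {"tx": -7, "ty": 22.9, "tz": 4, "yaw": 0}]'

```text
clock: 12.1
tcp_pos: [0.4414, -0.303, 0.1319]
tool_rot: [-3.139, 0.003, -0.133]
contact_force: [-1.0, -0.2, -0.5]
width: 0.0099
```

Call:
play_rows --deltas '[{"tx": 0, "ty": 0, "tz": 1, "yaw": 0}, {"tx": 0, "ty": 0, "tz": 3, "yaw": 0}, {"tx": 0, "ty": 0, "tz": 5.5, "yaw": 0}, {"tx": 0, "ty": 0, "tz": 7.3, "yaw": 0}, {"tx": 0, "ty": 0, "tz": 8, "yaw": 0}, {"tx": 0, "ty": 0, "tz": 8, "yaw": 0}, {"tx": 0, "ty": 0, "tz": 8, "yaw": 0}]'

```text
clock: 12.8
tcp_pos: [0.4424, -0.3055, 0.0549]
tool_rot: [3.141, -0.001, -0.135]
contact_force: [-0.4, 0.1, 0.4]
width: 0.0099
```

Call:
play_rows --deltas '[{"tx": 0, "ty": 0, "tz": 0, "yaw": 0}, {"tx": 0, "ty": 0, "tz": 0, "yaw": 0}, {"tx": 0, "ty": 0, "tz": 0, "yaw": 0}, {"tx": 0, "ty": 0, "tz": 0, "yaw": 0}, {"tx": 0, "ty": 0, "tz": 0, "yaw": 0}]' --hand 185

```text
clock: 13.3
tcp_pos: [0.4416, -0.3057, 0.0545]
tool_rot: [3.141, -0.0, -0.136]
contact_force: [-0.1, 0.1, 0.7]
width: 0.0233
```

Call:
play_rows --deltas '[{"tx": 0, "ty": 0, "tz": -1.5, "yaw": 0}, {"tx": 0, "ty": 0, "tz": -5, "yaw": 0}, {"tx": 0, "ty": 0, "tz": -9, "yaw": 0}, {"tx": 0, "ty": 0, "tz": -13, "yaw": 0}, {"tx": 0, "ty": -1, "tz": -15, "yaw": 0}, {"tx": 0, "ty": -5, "tz": -15, "yaw": 0}, {"tx": 0, "ty": -9, "tz": -15, "yaw": 0}, {"tx": 0, "ty": -13, "tz": -15, "yaw": 0}, {"tx": 0, "ty": -16, "tz": -15, "yaw": 0}, {"tx": 0, "ty": -17, "tz": -15, "yaw": 0}]'

```text
clock: 14.3
tcp_pos: [0.4652, -0.1335, 0.2056]
tool_rot: [-3.141, -0.002, -0.13]
contact_force: [0.2, 0.2, 1.0]
width: 0.0236
```

```bash
python3 -c "
from h import *
go(.4862,.3104,.2,18.1)
c=cam('top');np.savez('t3.npz',**c);d=cam('side')
save(np.hstack([cv2.resize(c['color'][270:370,420:540],(480,400)),cv2.resize(d['color'][150:230,340:430],(320,400))]),'c3')
"
```

```text
tcp [ 0.4652 -0.1335  0.2056] yaw -7.46 -> tx -3.68 ty -44.28 tz 0.57 yaw -0.4461
```

View pics/c3.png

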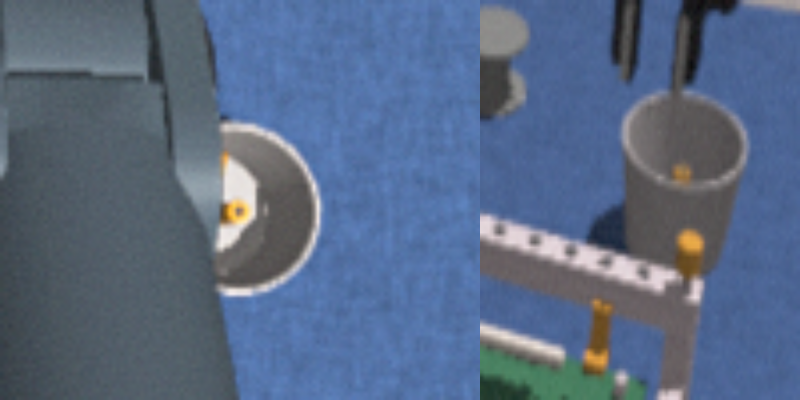

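Picture 6 shows the cup upright with brass inside it: one rod standing at crop (237,210) and more brass at (222,158), partly hidden by the arm. I'll check again once the arm is out of the way. Next is the heat sink.

Call:
play_rows --deltas '[{"tx": 0, "ty": -2, "tz": 0, "yaw": -0.03}, {"tx": -0.4, "ty": -6, "tz": 0, "yaw": -0.1}, {"tx": -0.7, "ty": -10, "tz": 0, "yaw": -0.15}, {"tx": -1, "ty": -14, "tz": 0, "yaw": -0.2}, {"tx": -1.4, "ty": -18, "tz": 0, "yaw": -0.25}, {"tx": -1.8, "ty": -22, "tz": 0, "yaw": -0.3}, {"tx": -2.2, "ty": -26, "tz": 0, "yaw": -0.35}, {"tx": -2.6, "ty": -30, "tz": 0, "yaw": -0.4}, {"tx": -3, "ty": -34, "tz": 0, "yaw": -0.446}, {"tx": -3.4, "ty": -38, "tz": 0, "yaw": -0.446}, {"tx": -3.7, "ty": -42, "tz": 0, "yaw": -0.446}, {"tx": -3.7, "ty": -43, "tz": 0, "yaw": -0.446}]' --hand 30

```text
clock: 15.6
tcp_pos: [0.4856, 0.2984, 0.2046]
tool_rot: [-3.138, -0.001, 0.315]
contact_force: [-0.2, 0.3, 0.3]
width: 0.0751
```

Call:
play_rows --deltas '[{"tx": 0, "ty": 0, "tz": 2, "yaw": 0}, {"tx": 0, "ty": 0, "tz": 5, "yaw": 0}, {"tx": 0, "ty": 0, "tz": 8, "yaw": 0}, {"tx": 0, "ty": 0, "tz": 10, "yaw": 0}, {"tx": 0, "ty": 0, "tz": 10, "yaw": 0}, {"tx": 0, "ty": 0, "tz": 10, "yaw": 0}]'

```text
clock: 16.2
tcp_pos: [0.4869, 0.2932, 0.1045]
tool_rot: [3.141, 0.0, 0.309]
contact_force: [0.1, -0.3, -0.1]
width: 0.075
```

```bash
python3 -c "
from h import *
go(.4862,.3104,.005,18.1);print(robot.read_state()['width'])
c=cam('top');d=cam('side');np.savez('t4.npz',**c)
P=cloud(d);m=(abs(P[...,0]-.486)<.06)&(abs(P[...,1]-.31)<.06)&(P[...,2]>.025)&(P[...,2]<.045);print(m.sum(),cv2.minAreaRect((P[m][:,:2]*1000).astype(np.float32)))
save(np.hstack([cv2.resize(c['color'][200:350,420:560],(400,430)),cv2.resize(d['color'][290:480,270:447],(400,430))]),'c4')
"
```

```text
tcp [0.4869 0.2932 0.1045] yaw 17.69 -> tx 0.45 ty -1.66 tz 9.95 yaw -0.0072
0.0749803485408075
527 ((487.01141357421875, 310.597412109375), (40.20738220214844, 57.306129455566406), 17.70256233215332)
```

View pics/c4.png

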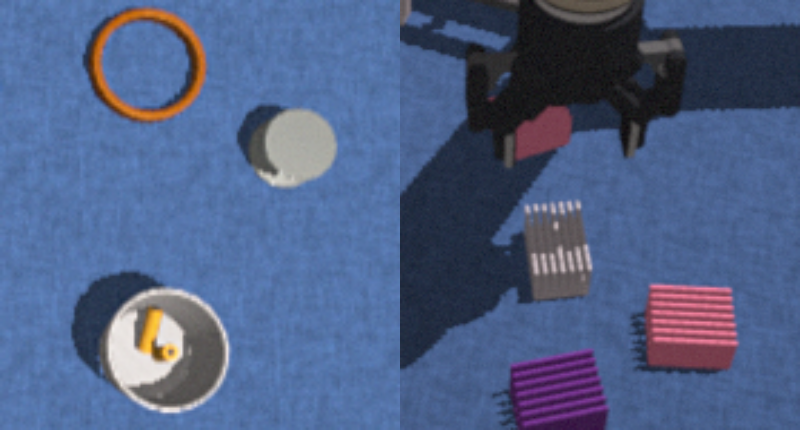

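Picture 7 shows both spacers in the upright cup (crop (150,330) and (168,352)) and the jaws open above the silver heat sink. I'll centre over it and descend.

Call:
play_rows --deltas '[{"tx": 0.4, "ty": -1, "tz": 0, "yaw": -0.005}, {"tx": 0.4, "ty": -1.7, "tz": 2, "yaw": -0.005}, {"tx": 0.4, "ty": -1.7, "tz": 4, "yaw": -0.005}, {"tx": 0.4, "ty": -1.7, "tz": 6, "yaw": -0.005}, {"tx": 0.4, "ty": -1.7, "tz": 8, "yaw": -0.005}, {"tx": 0.4, "ty": -1.7, "tz": 9.4, "yaw": -0.005}, {"tx": 0.4, "ty": -1.7, "tz": 9.8, "yaw": -0.005}, {"tx": 0.4, "ty": -1.7, "tz": 9.8, "yaw": -0.005}, {"tx": 0.4, "ty": -1.7, "tz": 9.8, "yaw": -0.005}]'

```text
clock: 17.2
tcp_pos: [0.4854, 0.312, 0.0072]
tool_rot: [-3.141, -0.002, 0.315]
contact_force: [-0.4, -0.0, 0.7]
width: 0.0755
```

Call:
play_rows --deltas '[{"tx": 0, "ty": 0, "tz": 0, "yaw": 0}, {"tx": 0, "ty": 0, "tz": 0, "yaw": 0}, {"tx": 0, "ty": 0, "tz": 0, "yaw": 0}, {"tx": 0, "ty": 0, "tz": 0, "yaw": 0}, {"tx": 0, "ty": 0, "tz": 0, "yaw": 0}, {"tx": 0, "ty": 0, "tz": 0, "yaw": 0}, {"tx": 0, "ty": 0, "tz": 0, "yaw": 0}, {"tx": 0, "ty": 0, "tz": 0, "yaw": 0}, {"tx": 0, "ty": 0, "tz": 0, "yaw": 0}]' --hand 255

```text
clock: 18.1
tcp_pos: [0.4856, 0.3118, 0.0072]
tool_rot: [-3.141, -0.002, 0.315]
contact_force: [-0.0, -0.7, 5.5]
width: 0.0391
```

Call:
play_rows --deltas '[{"tx": 0, "ty": 0, "tz": -0.5, "yaw": 0}, {"tx": 0, "ty": 0, "tz": -2, "yaw": 0}, {"tx": 0, "ty": 0, "tz": -4, "yaw": 0}, {"tx": 0, "ty": 0, "tz": -6.5, "yaw": 0}, {"tx": 0, "ty": 0, "tz": -9, "yaw": 0}, {"tx": 0, "ty": 0, "tz": -11.5, "yaw": 0}, {"tx": 0, "ty": 0, "tz": -14, "yaw": 0}, {"tx": 0, "ty": 0, "tz": -15.5, "yaw": 0}, {"tx": 0, "ty": 0, "tz": -16.3, "yaw": 0}, {"tx": 0, "ty": 0, "tz": -16.3, "yaw": 0}, {"tx": 0, "ty": 0, "tz": -16.3, "yaw": 0}]'

```text
clock: 19.2
tcp_pos: [0.4844, 0.3106, 0.1683]
tool_rot: [3.141, 0.002, 0.315]
contact_force: [0.3, -0.8, -0.7]
width: 0.0391
```

```bash
python3 -c "
from h import *
go(.5515,-.0433,.17,-7.9);print(robot.read_state()['width'])
t=dict(np.load('t4.npz'));s=cam('side')
for c in(t,s):
  P=cloud(c);h=cv2.cvtColor(c['color'],cv2.COLOR_RGB2HSV)
  m=(abs(P[...,0]-.5515)<.035)&(abs(P[...,1]+.043)<.04)&(abs(P[...,2]-.049)<.006)&(h[...,1]<80)&(h[...,2]>90)
  n,l,st,ce=cv2.connectedComponentsWithStats(m.astype(np.uint8));k=1+st[1:,4].argmax();m=l==k
  v,u=np.nonzero(m);q=np.array([ray(c,a,b,.049)[:2] for a,b in zip(u,v)])*1000
  print(len(q),q.mean(0),np.median(P[m],0),cv2.minAreaRect(q.astype(np.float32)))
"
```

```text
tcp [0.4844 0.3106 0.1683] yaw 18.04 -> tx -4.59 ty 35.73 tz -0.13 yaw 0.4528
0.03914581563332
312 [551.35804342 -43.31668363] [ 0.5511126  -0.04346956  0.04904741] ((551.1173095703125, -43.4527473449707), (47.38042068481445, 33.599674224853516), 81.43943786621094)
2 [576.34637393 -20.30757657] [ 0.57673258 -0.02263119  0.04690785] ((576.3463745117188, -20.30757713317871), (3.258793354034424, 0.0), 100.7686767578125)
```

Call:
play_rows --deltas '[{"tx": 0, "ty": 1, "tz": 0, "yaw": 0}, {"tx": -0.4, "ty": 4, "tz": 0, "yaw": 0.04}, {"tx": -0.9, "ty": 7.5, "tz": 0, "yaw": 0.08}, {"tx": -1.4, "ty": 11, "tz": 0, "yaw": 0.13}, {"tx": -1.9, "ty": 14.5, "tz": 0, "yaw": 0.18}, {"tx": -2.3, "ty": 18, "tz": 0, "yaw": 0.23}, {"tx": -2.8, "ty": 21.5, "tz": 0, "yaw": 0.28}, {"tx": -3.2, "ty": 25, "tz": 0, "yaw": 0.33}, {"tx": -3.6, "ty": 28.5, "tz": 0, "yaw": 0.38}, {"tx": -4, "ty": 31.5, "tz": 0, "yaw": 0.42}, {"tx": -4.4, "ty": 34, "tz": 0, "yaw": 0.45}, {"tx": -4.6, "ty": 35.5, "tz": 0, "yaw": 0.454}]'

```text
clock: 20.45
tcp_pos: [0.5507, -0.044, 0.1683]
tool_rot: [3.14, 0.002, -0.143]
contact_force: [0.6, -0.9, -0.7]
width: 0.0389
```

Call:
play_rows --deltas '[{"tx": 0, "ty": 0, "tz": 0, "yaw": 0}, {"tx": 0, "ty": 0, "tz": 0, "yaw": 0}, {"tx": 0, "ty": 0, "tz": 0, "yaw": 0}, {"tx": 0, "ty": 0, "tz": 0, "yaw": 0}]'

```text
clock: 20.85
tcp_pos: [0.551, -0.0388, 0.1694]
tool_rot: [-3.141, 0.0, -0.136]
contact_force: [0.7, -0.4, -0.8]
width: 0.0391
```

```bash
python3 -c "
from h import *
go(.5513,-.0434,.12,-8)
c=cam('side');np.savez('s5.npz',**c);P=cloud(c)
for a,b in((.12,.161),(.17,.25)):
  m=(abs(P[...,0]-.55)<.06)&(abs(P[...,1]+.043)<.06)&(P[...,2]>a)&(P[...,2]<b);print(m.sum(),cv2.minAreaRect((P[m][:,:2]*1000).astype(np.float32)),P[m].min(0),P[m].max(0))
save(cv2.resize(c['color'][130:310,240:480],(800,600)),'c5')
"
```

```text
tcp [ 0.551  -0.0388  0.1694] yaw -7.8 -> tx 0.09 ty 0.45 tz 4.94 yaw 0.0036Traceback (most recent call last):
  File "<string>", line 6, in <module>
    m=(abs(P[...,0]-.55)<.06)&(abs(P[...,1]+.043)<.06)&(P[...,2]>a)&(P[...,2]<b);print(m.sum(),cv2.minAreaRect((P[m][:,:2]*1000).astype(np.float32)),P[m].min(0),P[m].max(0))
                                                                                                                                                     ~~~~~~~~^^^
    return umr_minimum(a, axis, None, out, keepdims, initial, where)
ValueError: zero-size array to reduction operation minimum which has no identity
```

```bash
python3 -c "
from h import *
c=dict(np.load('s5.npz'));P=cloud(c)
print(pix(c,[.551,-.039,.17]))
m=(P[...,2]>.1)&(P[...,2]<.3)&(abs(P[...,0]-.55)<.15)&(abs(P[...,1]+.04)<.1);print(m.sum(),P[m].min(0) if m.any() else 0)
save(cv2.resize(c['color'][110:310,230:497],(800,600)),'c5')
"
```

```text
[339.62277946 200.51821848]
2518 [ 0.48327797 -0.07121952  0.16161844]
```

View pics/c5.png

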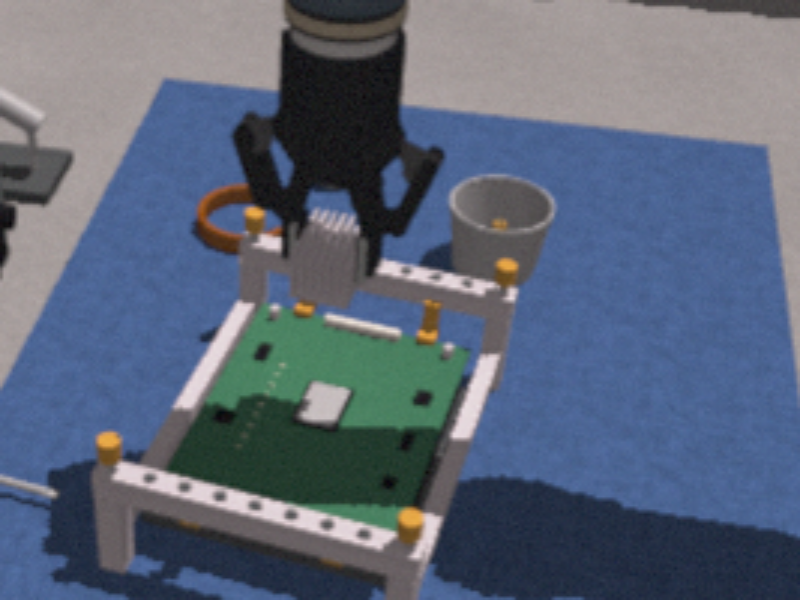

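Picture 8 shows the heat sink held level above the board at crop (328,260), with an empty board below and the brass in the cup. I'll measure the in-hand offset from its end face.

```bash
cat > m.py <<'E'
from h import *
def meas(c,tcp,yaw):
    P=cloud(c);h=cv2.cvtColor(c["color"],cv2.COLOR_RGB2HSV)
    a=np.radians(yaw);ex=np.array([np.cos(a),np.sin(a)]);ey=np.array([-ex[1],ex[0]])
    D=P-tcp;L=np.stack([D[...,:2]@ex,D[...,:2]@ey,D[...,2]],-1)
    m=(abs(L[...,0])<.03)&(abs(L[...,1])<.045)&(L[...,2]>-.012)&(L[...,2]<.035)
    base=m&(L[...,2]<.004)&(L[...,1]>.015)&(L[...,2]>-.006) # base plate end face
    f=m&(L[...,1]>.015)&(L[...,2]<.022)
    q=L[f];A=np.c_[q[:,0],q[:,2],np.ones(len(q))];k=np.linalg.lstsq(A,q[:,1],rcond=None)[0]
    r=q[:,1]-A@k;q=q[abs(r)<.003];A=np.c_[q[:,0],q[:,2],np.ones(len(q))];k=np.linalg.lstsq(A,q[:,1],rcond=None)[0]
    print("end face y=%.4f (expect .028) dyaw %.2f deg tilt %.2f deg n=%d"%(np.median(q[:,1]),-np.degrees(k[0]),np.degrees(k[1]),len(q)))
    b=L[base]*1000;print("base x range",np.percentile(b[:,0],[1,99]).round(1),"mid",np.percentile(b[:,0],[1,99]).mean().round(2),"zmin face",np.percentile(q[:,2],[0,1,2])*1000)
E
python3 -c "
from m import *
s=robot.read_state();go(.5513,-.0434,.12,-8)
meas(dict(np.load('s5.npz')),s['tcp_pos'],np.degrees(s['tool_rot'][2]));print(s['tool_rot'])
"
```

```text
tcp [ 0.551  -0.0391  0.1694] yaw -7.82 -> tx 0.09 ty 0.43 tz 4.94 yaw 0.0031
end face y=0.0247 (expect .028) dyaw 0.80 deg tilt -1.77 deg n=128
base x range [-20.8  17.8] mid -1.53 zmin face [-7.75208071 -6.71526113 -6.49380593]
[-3.14126512e+00 -4.50621084e-05 -1.36528393e-01]
```

```bash
python3 -c "
from h import *
c=dict(np.load('s5.npz'));h=cv2.cvtColor(c['color'],cv2.COLOR_RGB2HSV)
u,v=pix(c,[.5513,-.0434,.049]).astype(int);print(u,v)
m=np.zeros((480,640),np.uint8);s=np.s_[v-16:v+16,u-16:u+16]
m[s]=(h[...,1][s]<90);n,l,st,ce=cv2.connectedComponentsWithStats(m);k=l[v,u];m=l==k
vv,uu=np.nonzero(m);q=np.array([ray(c,a,b,.049)[:2] for a,b in zip(uu,vv)])*1000
print(len(q),q.mean(0),cv2.minAreaRect(q.astype(np.float32)))
"
```

```text
337 244
247 [551.27496382 -42.18299425] ((552.6102905273438, -42.578033447265625), (53.837581634521484, 37.727108001708984), 81.00867462158203)
```

Call:
play_rows --deltas '[{"tx": 0, "ty": 0.15, "tz": 1, "yaw": 0.003}, {"tx": 0, "ty": 0.15, "tz": 3, "yaw": 0.003}, {"tx": 0, "ty": 0.15, "tz": 5, "yaw": 0.003}, {"tx": 0, "ty": 0.15, "tz": 7, "yaw": 0.003}, {"tx": 0, "ty": 0.15, "tz": 8.5, "yaw": 0.003}, {"tx": 0, "ty": 0.15, "tz": 9.4, "yaw": 0.003}, {"tx": 0, "ty": 0.15, "tz": 9.4, "yaw": 0.003}, {"tx": 0, "ty": 0.15, "tz": 9.4, "yaw": 0.003}]'

```text
clock: 21.7
tcp_pos: [0.5514, -0.0418, 0.0756]
tool_rot: [-3.141, -0.001, -0.142]
contact_force: [-0.2, -0.4, -0.2]
width: 0.039
```

```bash
python3 -c "
from m import *
s=robot.read_state();go(.5516,-.0405,.0668,-8)
c=cam('side');meas(c,s['tcp_pos'],np.degrees(s['tool_rot'][2]));print(s['tool_rot'],s['width'])
im=c['color'].copy()
save(cv2.resize(im[170:290,255:415],(800,600),interpolation=cv2.INTER_CUBIC),'c6')
"
```

```text
tcp [ 0.5514 -0.0418  0.0756] yaw -8.13 -> tx 0.00 ty -0.13 tz 0.88 yaw -0.0022
end face y=0.0239 (expect .028) dyaw -1.07 deg tilt -5.09 deg n=108
base x range [-20.9  17.6] mid -1.68 zmin face [-7.17519201 -7.00392411 -6.46236769]
[-3.14139578e+00 -7.83674482e-04 -1.41809316e-01] 0.03902168956447458
```

View pics/c6.png

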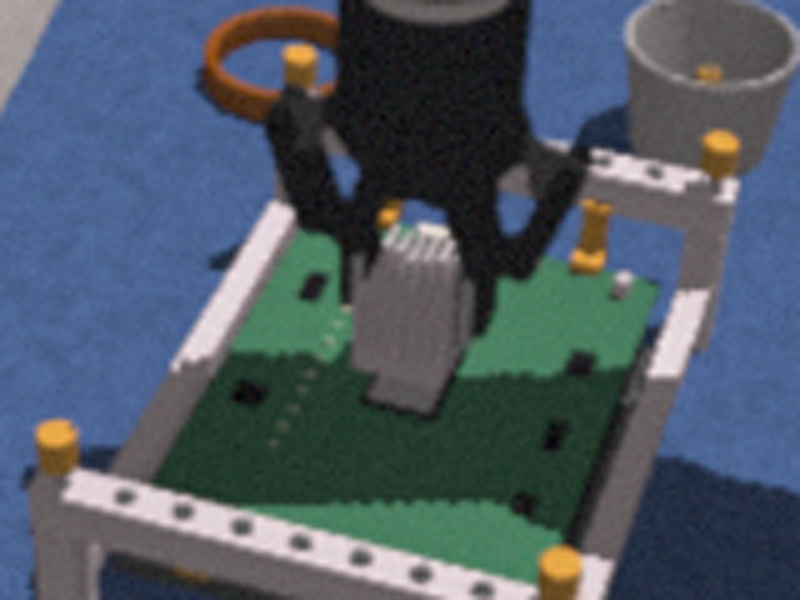

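Picture 9 shows the heat sink hovering over the processor with its visible edge (crop (400,390)) parallel to it, clear of the board. Now the last small descent and a check with the predicted outline drawn on the picture.

Call:
play_rows --deltas '[{"tx": 0, "ty": -0.1, "tz": 0.4, "yaw": -0.002}, {"tx": 0, "ty": -0.1, "tz": 0.8, "yaw": -0.002}, {"tx": 0, "ty": -0.1, "tz": 0.8, "yaw": -0.002}, {"tx": 0, "ty": -0.1, "tz": 0.8, "yaw": -0.002}, {"tx": 0, "ty": -0.1, "tz": 0.8, "yaw": -0.002}, {"tx": 0, "ty": -0.1, "tz": 0.8, "yaw": -0.002}]'

```text
clock: 22.35
tcp_pos: [0.5512, -0.0411, 0.0674]
tool_rot: [3.142, -0.0, -0.14]
contact_force: [0.8, 0.3, -1.4]
width: 0.039
```

```bash
python3 -c "
from m import *
s=robot.read_state();go(.5516,-.0405,.0668,-8);t=s['tcp_pos'];yaw=np.degrees(s['tool_rot'][2])
F=[cam('side') for _ in range(8)];c=dict(F[0]);c['depth']=np.median([f['depth'] for f in F],0)
meas(c,t,yaw);print(s['tool_rot'],s['width'])
a=np.radians(yaw);ex=np.array([np.cos(a),np.sin(a),0]);ey=np.array([-ex[1],ex[0],0]);D=cloud(c)-t
L=np.stack([D@ex,D@ey,D[...,2]],-1)
for z0 in range(-8,28,4):
  m=(abs(L[...,0])<.015)&(L[...,1]>.015)&(L[...,1]<.035)&(L[...,2]*1000>z0)&(L[...,2]*1000<z0+4);print(z0,m.sum(),(np.percentile(L[m][:,1],[25,50,75,95])*1000).round(1) if m.any() else '')
im=np.mean([f['color'] for f in F],0).astype(np.uint8)
K=8;crop=cv2.resize(im[205:280,295:395],(800,600),interpolation=cv2.INTER_CUBIC)
def P2(X): u,v=pix(c,X);return (int((u+.5-295)*K),int((v+.5-205)*K))
def poly(pts,col): cv2.polylines(crop,[np.array([P2(p) for p in pts])],True,col,1)
o=t-.0025*ey-np.array([0,0,.0075])
poly([o+x*ex*.02+.028*ey+[0,0,z] for x,z in((-1,0),(1,0),(1,.036),(-1,.036))],(255,0,0))
p=np.array([.5513,-.043,.049]);b=np.radians(-8);fx=np.array([np.cos(b),np.sin(b),0]);fy=np.array([-fx[1],fx[0],0])
poly([p+i*fx*.017+j*fy*.024 for i,j in((-1,-1),(1,-1),(1,1),(-1,1))],(255,255,0))
save(crop,'c7')
"
```

```text
tcp [ 0.5512 -0.0411  0.0674] yaw -8.02 -> tx 0.03 ty -0.06 tz 0.06 yaw -0.0004
end face y=0.0251 (expect .028) dyaw -1.47 deg tilt -7.12 deg n=118
base x range [-20.6  17.7] mid -1.43 zmin face [-7.21442636 -6.57091928 -5.70648423]
[ 3.14155101e+00 -2.62459718e-04 -1.40007919e-01] 0.03897324215106641
-8 10 [25.1 25.5 25.9 26.1]
-4 24 [25.  25.5 26.  26.1]
0 29 [20.7 23.9 25.4 26.3]
4 18 [18.9 23.  25.3 26.4]
8 17 [20.1 25.  26.2 26.5]
12 21 [18.1 23.3 25.5 26. ]
16 18 [20.1 24.6 25.9 26.3]
20 18 [19.9 24.1 25.7 26.5]
24 16 [18.7 24.3 25.5 26.1]
```

View pics/c7.png

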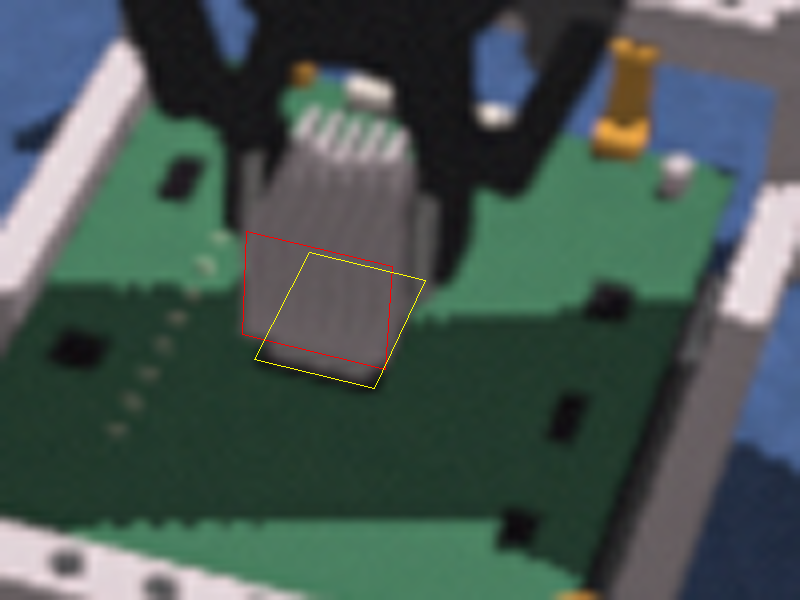

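With the groove pixels left out, the end face lies at a constant 25.5–26.3 mm from the TCP at every height. So the sink is level, and it sits about 2 mm off the TCP along y, which I've already allowed for. One last sub-millimetre trim, then I'll settle and hand in.

Call:
play_rows --deltas '[{"tx": 0.05, "ty": 0, "tz": 0.05, "yaw": 0}, {"tx": 0.05, "ty": 0, "tz": 0.07, "yaw": 0}, {"tx": 0.05, "ty": 0, "tz": 0.07, "yaw": 0}, {"tx": 0.05, "ty": 0, "tz": 0.07, "yaw": 0}, {"tx": 0.05, "ty": 0, "tz": 0.07, "yaw": 0}, {"tx": 0.05, "ty": 0, "tz": 0.07, "yaw": 0}, {"tx": 0.05, "ty": 0, "tz": 0.07, "yaw": 0}, {"tx": 0.05, "ty": 0, "tz": 0.07, "yaw": 0}]'

```text
clock: 23.55
tcp_pos: [0.5516, -0.0411, 0.0666]
tool_rot: [3.142, -0.0, -0.14]
contact_force: [0.2, -0.7, -1.6]
width: 0.0393
```

```bash
python3 -c "
from h import *
s=robot.read_state();print(s['tcp_pos'],s['tool_rot'],s['width'],abs(s['joint_vel']).max(),s['contact_force'])
print(robot.hand_in())"
```

```text
[ 0.5515732  -0.04111384  0.06656527] [ 3.14151694e+00 -3.44233328e-05 -1.39963133e-01] 0.03925609784590585 0.0026176300825647932 [ 0.24497315 -0.72140876 -1.63363947]
the job is handed in; nothing more can be done
None
```

Both brass spacers are in the cup, and the silver heat sink is held level about 1 cm above the processor. I handed the job in at 23.6 s of the 72 s allowed.

- **Spacers and cup:** A picture taken after both drops shows the two spacers inside the cup. The cup is upright and within about 1 mm of where it stood, measured after the first drop.
- **Height and level:** The underside is about 10 mm above the processor by the arm's reading and the grasp height. The end face sat at the same distance at every height checked, so I found no tilt.
- **Position and angle:** The sink is centred to about 1 mm. Its long side is at 82.0°, against 81.4–82.2° measured for the processor and board from the top camera.
- **Grip:** The fingers read 39 mm open on the 40 mm sink. The arm was still, with only small contact forces.

**Checks that disagreed:**
- The two cameras put the processor about 1 mm apart along y.
- The side camera put the sink about 1.5 mm off the jaw centre along x. I took that as an edge effect, because the jaws centre the part.
- The simple plane fit to the end face gave a tilt of 2–7° and an angle error of up to 1.5°. I put that down to depth readings from the gaps between the fins.

One move call was refused for missing fields and moved nothing. I did not take a picture after the last trim of under 1 mm.

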